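# Ratchet down the lid press of a pressure vessel

## Task

Tighten the clamp bolt of the three-pillar press (the one over the steel vessel) with the ratchet handle that is already on it: swing the handle back and forth between the pillars, clockwise from above tightens, until the bolt is fully home and its foot is pressed on the vessel's lid, then let go. Leave the handle of the two-pillar press alone.

Things in the scene. Friction and masses are not known exactly. Their poses are not given: they have to be found in the camera images.
- press: Press to tighten, fixed: grey base 170 mm across, three pillars on a 62 mm radius, nuts up to 139 mm high, over a steel vessel. It may stand left or right of the two-pillar press with a glass jar. Origin: base centre on the bench, on the vertical bolt axis, z up. At mid-swing its handle points along the press's own -x (towards the robot); it swings 0.8 rad either side, to a pillar.
- ratchet_grip (a point): Centre of the upright black round grip (24 mm wide, 42 mm tall, centre 158 mm above the bench) at the end of this press's handle, 125 mm from the bolt axis; bar below it: top 132 mm, 16 mm wide. Grip does not spin; handle stays where left. Clockwise (from above) it takes the bolt along after up to 0.4 rad of free play, about 4 N; counter-clockwise it clicks back freely.
- bolt (a joint): Turn of the clamp bolt, rad, growing clockwise from above; only the ratchet turns it. Starts at 0 to 0.8; fully home at its firm stop, 3.5, after two to four swings. The dark foot under the deck comes down 3 mm per rad and meets the vessel's lid there. A thin black pointer on top of the ratchet head turns with the bolt.
- spare_grip (a point): Centre of the same kind of grip on the handle of the two-pillar press (rectangular deck, glass jar under it): 24 mm wide, 158 mm above the bench. Not to be moved.

How it is judged:
By the outcome, as a careful person would: the job done as asked, in the order asked, and still so for the second after the job is handed in, with the robot touching nothing.
It also fails if it takes over 58 s, if anything falls off the work surface, if the arm or the gripper's body presses on something with over 40 N, if the wrist force passes 120 N, or if a joint passes its speed limit or range.

## Robot

A 6-joint arm with a two-finger parallel gripper is mounted at the origin on the work surface. World frame = base frame: x ahead of the robot, y to its left, z up, the work surface at z = 0. Lengths are in m, angles in rad, forces in N, time in s.
With the tool pointing down it reaches from about 0.35 to 0.975 m from the base axis. Payload 4.9 kg.
Tool frame: the origin (TCP) lies midway between the tips of the shut fingers; the grasp point (between the pads) lies 19 mm behind it; z points along the fingers, y is the line along which they close (so a half turn about z gives the same grasp; the last joint's range is limited). The gripper opens to 85 mm and grips with 20 to 120 N. Pads are 22 mm wide; open, the fingers measure 114 mm over their backs; the gripper's body (76 mm by 85 mm) begins 54 mm behind the grasp point. The pads swing forward as they close: fully open they stand 13 mm farther back than shut.
Start: joints at [-1.46, 0.053, 1.613, -0, 1.476, -0.119], TCP at [0.142, -0.609, 0.231] pointing down, gripper open.
Joint ranges: [-3.01, 3.01], [-1.01, 2.22], [0.06, 2.58], [-1.02, 4.17], [0.09, 2.62], [-3.14, 3.14]. Speed limits (rad/s): [2.57, 2.57, 3.14, 3.14, 3.14, 3.14].

## Interface

Orientations are given as a unit quaternion [w, x, y, z].
In Python, from plant import * gives the robot as it stands.
- The arm moves only by the tool jog_arm, never from a script. Its argument "targets" is a list of rows, each a list of 3 entries, a list of its own where there are three numbers: the shift along the tool's x, y, z in units of 25 mm (1.0 is 25 mm), then the turn, a rotation vector about the tool's x, y, z in units of 8 degrees (1.0 is 8 degrees), then the opening in per cent of the stroke, from 0 (shut) to 100 (fully open). A call has 1 to 8 rows; each row is the pose to reach, as a shift and turn from the pose commanded when the call began, along the tool's axes at that moment; what a row does not reach only later rows make up. A row lasts 1/8 s, in which the tool goes at most 62.5 mm and 10.7 degrees, less where a joint would pass 70% of its speed; a pose out of reach is approached as far as the arm can. A call with a gripper value outside its range is refused whole. The fingers move at their own pace and stop on an object; the grip force is fixed at half the most. Time passes only in rows, so rows that repeat a pose let the fingers close. It gives the time, the measured TCP pose, the force, the opening and the grip force at its end, in the units of the state.
- state(): the state, without advancing time (a new reading comes with each control period).
- grab_frame(name): name is "side" or "top"; returns (picture, depth): 400x640x3 uint8, red, green, blue; 400x640 float32, m along the optical axis (not along the pixel's ray), 0 where there is no reading.
- camera_params(name): a dict with "fovy" (degrees; the focal length in pixels is half the picture's height over the tangent of half this angle, whatever the lens; pixels are square), "cx", "cy" (the principal point, pixels), "dist" ([k1, k2, p1, p2, k3] as OpenCV has them; the pictures are not rectified), "rvec" (rotation vector, rad) and "tvec" (3), from world to camera coordinates, as OpenCV has them. Camera axes: x right, y down, z forward; pixel columns grow to the right and rows downward; lengths in m; the calibration is good to about 2 mm. A picture is of the moment at which its call begins. camera_params takes no time and is no camera call.
- job_done(): hands the job in; it is judged then, once.
The state is a dict: "time": time; "joint_pos": joint angles; "joint_vel": joint speeds; "joint_efforts": joint torques, N m; "tool_pos": TCP position; "tool_rot": TCP orientation; "contact_force": force on the tool from outside, world axes, zero at the start; "ft_torque": the same for the moment, N m; "gripper_width": opening from 0.0 (shut) to 1.0 (fully open); "grasp_force": force on a finger pad.
Only numpy, scipy, OpenCV 4.12 (cv2) and the standard library are available. Lean on these libraries where they do the work, as an engineer would, in place of code of your own. Each camera call takes 0.05 s, during which the arm holds its last target. There are 200 camera calls.

## Working session

There is one attempt and no reset: what is moved stays moved. The work goes in short steps, Python scripts to look and compute and a tool call to move; the robot and the scene stay as the last step left them, time stands still between calls to the robot, and variables do not carry over. Pictures are saved under pics/ and viewed, at most 10 in all, crops included, and the job is handed in when it is done.

Besides the shell and the picture viewer there is one more tool, called after "Emit:" in YAML: its name, and indented under it one key for each argument. jog_arm: Moves the arm, as the interface text tells. Its arguments: {"type":"object","properties":{"targets":{"type":"array"}},"required":["targets"]}

```bash
mkdir -p pics; cat > h.py <<'E'
from plant import *
import numpy as np, cv2
def cam(n):
    p=camera_params(n); f=200/np.tan(np.radians(p['fovy'])/2)
    K=np.array([[f,0,p['cx']],[0,f,p['cy']],[0,0,1]]); R=cv2.Rodrigues(np.array(p['rvec'],float))[0]
    return K,np.array(p['dist'],float),R,np.array(p['tvec'],float).ravel()
def onplane(n,uv,z):
    K,d,R,t=cam(n); q=cv2.undistortPoints(np.array(uv,float).reshape(-1,1,2),K,d).reshape(-1,2)
    r=np.c_[q,np.ones(len(q))]@R; c=-R.T@t
    return c+r*((z-c[2])/r[:,2])[:,None]
def proj(n,X):
    K,d,R,t=cam(n); return cv2.projectPoints(np.array(X,float).reshape(-1,1,3),R,t,K,d)[0].reshape(-1,2)
def cloud(n,dep):
    v,u=np.indices(dep.shape); K,d,R,t=cam(n)
    q=cv2.undistortPoints(np.stack([u,v],-1).reshape(-1,1,2).astype(float),K,d).reshape(-1,2)
    P=np.c_[q,np.ones(len(q))]*dep.reshape(-1,1)
    return ((P-t)@R).reshape(dep.shape+(3,))
E
python3 - <<'E'
from h import *
for n in('top','side'):
    im,d=grab_frame(n); cv2.imwrite(f'pics/{n}0.png',im[...,::-1]); np.save(f'{n}0.npy',d)
    K,dd,R,t=cam(n); print(n,-R.T@t,R[2])
s=state();print(s)
E
```

```text
top [ 0.49270865 -0.02634857  0.90765787] [ 0.07673455 -0.00286133 -0.99704745]
side [ 0.31583164 -0.42959406  0.64484327] [ 0.3515899   0.57953315 -0.73520465]
{'time': 0.1, 'joint_pos': array([-1.45999615e+00,  5.33437208e-02,  1.61418356e+00, -7.64779008e-06,
        1.47597242e+00, -1.19027735e-01]), 'joint_vel': array([-0.00244986, -0.00257601, -0.00063316,  0.00191409, -0.00022635,
        0.00077321]), 'joint_efforts': array([ 4.81812572e-05, -3.94905567e+01, -3.71363282e+01, -1.72828254e-04,
        3.92266302e-03,  1.04155635e-05]), 'tool_pos': array([ 0.14229942, -0.60800182,  0.23013711]), 'tool_rot': array([-9.53534775e-04,  9.93404160e-01,  1.14661525e-01,  1.16250231e-07]), 'contact_force': array([ 0.32970771,  0.69087733, -0.01044237]), 'ft_torque': array([ 0.01484677, -0.01521588, -0.02864923]), 'grasp_force': 0.0, 'gripper_width': 0.99826318796699}
```

View pics/top0.png

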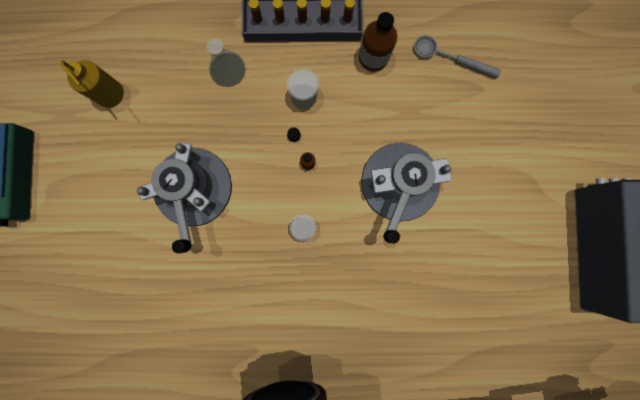

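View pics/side0.png

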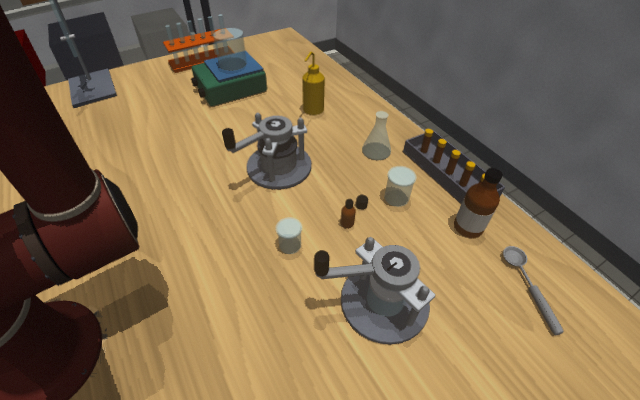

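The top view shows the three-pillar press on the left: nuts near (182,149), (144,191) and (203,202), ratchet head near (173,180), grip near (181,246). The two-pillar press is on the right, with its grip near (391,236). The side view agrees, with the target press farther away at about (278,150).

```bash
python3 - <<'E'
from h import *
im=cv2.imread('pics/top0.png'); d=np.load('top0.npy'); P=cloud('top',d)
hsv=cv2.cvtColor(im,cv2.COLOR_BGR2HSV)
m=(hsv[...,2]<45)
for nm,(u,v) in dict(grip=(181,246),spare=(391,236)).items():
    w=np.zeros_like(m);w[v-20:v+20,u-18:u+18]=1
    k=w&m&(P[...,2]>.165); q=P[k]; print(nm,k.sum(),np.median(q,0),(q.min(0)+q.max(0))/2, q.max(0)-q.min(0))
# plate tops: nuts from heights
reg=np.zeros_like(m);reg[135:260,125:240]=1
z=P[...,2]
print('zs',[ (round(a,3),int(((z>a)&(z<a+.004)&reg).sum())) for a in np.arange(.0,.19,.004)])
k=(reg&(z>.134)&(z<.146)).astype(np.uint8)
n,l,st,c=cv2.connectedComponentsWithStats(k)
for i in range(1,n):
    if st[i,4]>8: q=P[l==i]; print(st[i],(q.min(0)+q.max(0))/2,np.median(q,0))
# base disc
k=reg&(z>.004)&(z<.02)&(hsv[...,1]<90); q=P[k]; (c,r)=cv2.minEnclosingCircle(q[:,:2].astype(np.float32)); print('base',c,r)
x=cv2.resize(im[130:270,120:240],None,fx=5,fy=4.28); x=cv2.resize(im[135:260,125:245],None,fx=4.6,fy=4.6,interpolation=cv2.INTER_CUBIC); cv2.imwrite('pics/c0.png',x)
E
```

```text
grip 158 [0.46863899 0.20823369 0.17800131] [0.46863815 0.21059943 0.1734258 ] [0.02068204 0.02325305 0.01663488]
spare 138 [ 0.48326719 -0.1579565   0.17836926] [ 0.48316097 -0.15877911  0.1735593 ] [0.02097144 0.01995287 0.01651514]
zs [(np.float64(0.0), 5529), (np.float64(0.004), 172), (np.float64(0.008), 705), (np.float64(0.012), 1225), (np.float64(0.016), 61), (np.float64(0.02), 15), (np.float64(0.024), 23), (np.float64(0.028), 18), (np.float64(0.032), 24), (np.float64(0.036), 21), (np.float64(0.04), 20), (np.float64(0.044), 27), (np.float64(0.048), 17), (np.float64(0.052), 17), (np.float64(0.056), 16), (np.float64(0.06), 6), (np.float64(0.064), 11), (np.float64(0.068), 6), (np.float64(0.072), 38), (np.float64(0.076), 323), (np.float64(0.08), 65), (np.float64(0.084), 1), (np.float64(0.088), 0), (np.float64(0.092), 0), (np.float64(0.096), 0), (np.float64(0.1), 4), (np.float64(0.104), 35), (np.float64(0.108), 181), (np.float64(0.112), 316), (np.float64(0.116), 42), (np.float64(0.12), 43), (np.float64(0.124), 63), (np.float64(0.128), 240), (np.float64(0.132), 1235), (np.float64(0.136), 489), (np.float64(0.14), 24), (np.float64(0.144), 10), (np.float64(0.148), 8), (np.float64(0.152), 8), (np.float64(0.156), 10), (np.float64(0.16), 6), (np.float64(0.164), 10), (np.float64(0.168), 11), (np.float64(0.172), 18), (np.float64(0.176), 116), (np.float64(0.18), 18), (np.float64(0.184), 0), (np.float64(0.188), 0)]
[176 143   8   8  45] [0.65150757 0.22562747 0.13804833] [0.65103857 0.22516545 0.1372819 ]
[ 151  158   42   44 1097] [0.58981165 0.23951012 0.13745722] [0.5904105  0.23775921 0.13563672]
[137 187   8   8  43] [0.56970973 0.29711519 0.13738525] [0.57033231 0.29661618 0.13743647]
[193 197   8   9  45] [0.54943353 0.19232337 0.13806043] [0.54924756 0.19212618 0.13696642]
base (0.5908905863761902, 0.23894116282463074) 0.08492738008499146
```

View pics/c0.png

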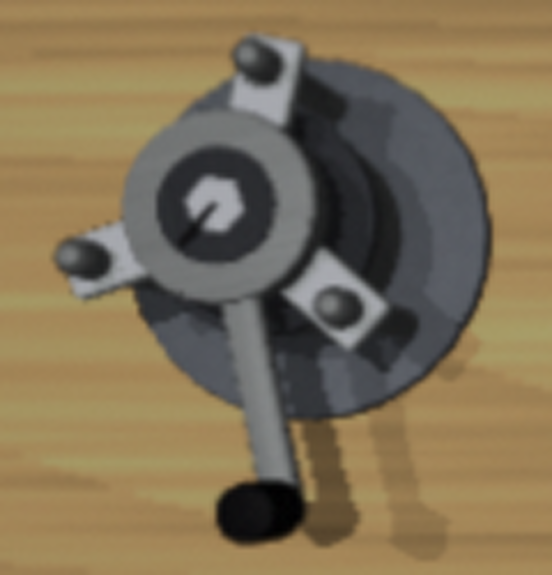

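The press axis is about (0.590, 0.239), with yaw −0.2. The grip is at (0.4685, 0.2095), so the handle is at 193° about the axis, 25° counter-clockwise of mid-swing. I'll keep tool x pointing radially outward (a half turn from now) so joint 6 stays in range.

Emit:
jog_arm:
  targets:
    - [[1.8,-1.4,0],[0,0,-1],100]
    - [[3.6,-2.8,0],[0,0,-2],100]
    - [[5.4,-4.3,0],[0,0,-3],100]
    - [[7.2,-5.7,0],[0,0,-4],100]
    - [[9,-7.1,0],[0,0,-5],100]
    - [[10.8,-8.5,0],[0,0,-6],100]
    - [[12.5,-10,0],[0,0,-7],100]
    - [[14,-11.4,0],[0,0,-8],100]

```text
time: 1.1
tool_pos: [0.4189, -0.2494, 0.2309]
tool_rot: [-0.0, 0.78, 0.626, 0.0]
contact_force: [0.0, 0.2, 1.0]
gripper_width: 0.998
grasp_force: 0.0
```

```bash
cat >> h.py <<'E'
from scipy.spatial.transform import Rotation as Ro
C=np.array([.590,.239])
def rep():
    s=state(); q=s['tool_rot']; R=Ro.from_quat([q[1],q[2],q[3],q[0]]).as_matrix()
    p=s['tool_pos']; v=p[:2]-C
    print('t',s['time'],'p',p.round(4),'x ang',np.degrees(np.arctan2(R[1,0],R[0,0])).round(1),'tilt',R[:,2].round(3),'phi',np.degrees(np.arctan2(v[1],v[0])).round(1)%360,'r',np.hypot(*v).round(4),'F',np.round(s['contact_force'],1),'w',round(s['gripper_width'],3),'g',round(s['grasp_force'],1),'q',s['joint_pos'].round(2))
    return p,R
def to(w):
    p,R=rep(); print('units',(R.T@(np.array(w)-p)/.025).round(2))
E
python3 -c "
from h import *
to([.4685,.2095,.23])"
```

```text
t 1.1 p [ 0.4189 -0.2494  0.2309] x ang 77.5 tilt [-0.  0. -1.] phi 250.7 r 0.5175 F [0.  0.2 1. ] w 0.998 g 0.0 q [-0.69 -0.29  1.92  0.    1.5  -0.47]
units [18.35 -2.05  0.04]
```

Emit:
jog_arm:
  targets:
    - [[2.3,-0.3,0],[0,0,-1],100]
    - [[4.6,-0.5,0],[0,0,-2],100]
    - [[6.9,-0.8,0],[0,0,-3],100]
    - [[9.2,-1.0,0],[0,0,-4],100]
    - [[11.5,-1.3,0],[0,0,-5],100]
    - [[13.8,-1.5,0],[0,0,-6],100]
    - [[16.1,-1.8,0],[0,0,-7.2],100]
    - [[18.35,-2.05,0],[0,0,-8.4],100]

```text
time: 2.1
tool_pos: [0.4697, 0.2093, 0.2309]
tool_rot: [-0.0, 0.303, 0.953, -0.0]
contact_force: [0.3, -0.4, 0.4]
gripper_width: 1.001
grasp_force: 0.0
```

Emit:
jog_arm:
  targets:
    - [[0,0,0],[0,0,-1.2],100]
    - [[0,0,0],[0,0,-2.4],100]
    - [[0,0,0],[0,0,-3.6],100]
    - [[0,0,0],[0,0,-4.8],100]
    - [[0,0,0],[0,0,-6],100]
    - [[0,0,0],[0,0,-6],100]

```text
time: 2.85
tool_pos: [0.4699, 0.2073, 0.2308]
tool_rot: [-0.0, -0.107, 0.994, -0.0]
contact_force: [0.6, -0.4, -0.8]
gripper_width: 0.999
grasp_force: 0.0
```

```bash
python3 -c "
from h import *
to([.4685,.2095,.142])"
```

```text
t 2.85 p [0.4699 0.2073 0.2308] x ang -167.7 tilt [-0.001 -0.    -1.   ] phi 194.8 r 0.1242 F [ 0.6 -0.4 -0.8] w 0.999 g 0.0 q [ 0.27 -0.22  1.87  0.    1.49 -1.51]
units [0.03 0.1  3.55]
```

Emit:
jog_arm:
  targets:
    - [[0,0.1,1.5],[0,0,-0.1],100]
    - [[0,0.1,2.8],[0,0,-0.1],100]
    - [[0,0.1,3.5],[0,0,-0.1],100]
    - [[0,0.1,3.5],[0,0,-0.1],15]
    - [[0,0.1,3.5],[0,0,-0.1],15]
    - [[0,0.1,3.5],[0,0,-0.1],15]
    - [[0,0.1,3.5],[0,0,-0.1],15]
    - [[0,0.1,3.5],[0,0,-0.1],15]

```text
time: 3.85
tool_pos: [0.4705, 0.2101, 0.1455]
tool_rot: [0.001, -0.115, 0.993, 0.0]
contact_force: [-0.3, -0.8, 6.0]
gripper_width: 0.263
grasp_force: 58.6
```

```bash
python3 -c "
from h import *
im,d=grab_frame('top'); cv2.imwrite('pics/t1.png',im[...,::-1]); rep()"
```

```text
t 3.9 p [0.4705 0.2102 0.1455] x ang -166.8 tilt [ 0.002  0.001 -1.   ] phi 193.6 r 0.1229 F [-2.   0.3  5.5] w 0.263 g 58.6 q [ 0.28 -0.15  1.95  0.    1.33 -1.53]
```

View pics/t1.png

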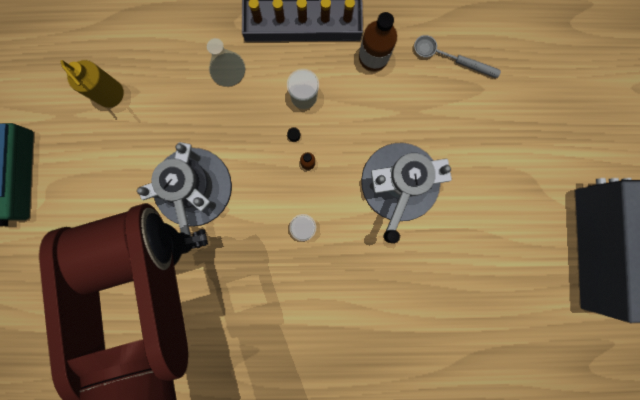

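The grip is held at about 58 N, and the head and its pointer near (173,180) stay visible to the top camera. Now the first clockwise swing.

Emit:
jog_arm:
  targets:
    - [[-0.05,0.7,-0.1],[0,0,1],15]
    - [[-0.19,1.38,-0.1],[0,0,2],15]
    - [[-0.43,2.03,-0.1],[0,0,3],15]
    - [[-0.76,2.65,-0.1],[0,0,4],15]
    - [[-0.76,2.65,-0.1],[0,0,4],15]

```text
time: 4.53
tool_pos: [0.4731, 0.2782, 0.1457]
tool_rot: [0.0, 0.163, 0.987, -0.001]
contact_force: [2.0, -4.0, -2.5]
gripper_width: 0.263
grasp_force: 60.4
```

```bash
python3 -c "
from h import *
rep()"
```

```text
t 4.525 p [0.4731 0.2782 0.1457] x ang 161.3 tilt [-0.    -0.002 -1.   ] phi 161.4 r 0.1233 F [ 2.  -4.  -2.5] w 0.263 g 60.4 q [ 0.4  -0.06  1.87 -0.    1.33 -0.85]
```

Emit:
jog_arm:
  targets:
    - [[-0.05,0.7,0],[0,0,1],15]
    - [[-0.19,1.38,0],[0,0,2],15]
    - [[-0.43,2.03,0],[0,0,3],15]
    - [[-0.76,2.65,0],[0,0,4],15]
    - [[-0.91,2.88,0],[0,0,4.4],15]
    - [[-0.91,2.88,0],[0,0,4.4],15]

```text
time: 5.28
tool_pos: [0.517, 0.3385, 0.1457]
tool_rot: [-0.001, 0.453, 0.891, -0.001]
contact_force: [-3.8, -4.5, -0.2]
gripper_width: 0.267
grasp_force: 60.6
```

```bash
python3 -c "
from h import *
rep()
im,d=grab_frame('top'); cv2.imwrite('pics/t2.png',cv2.resize(im[130:270,110:250,::-1],None,fx=4,fy=4,interpolation=cv2.INTER_CUBIC))"
```

```text
t 5.275 p [0.517  0.3385 0.1457] x ang 126.1 tilt [-0.003 -0.002 -1.   ] phi 126.3 r 0.1234 F [-3.8 -4.5 -0.2] w 0.267 g 60.6 q [ 0.46  0.1   1.7  -0.    1.34 -0.17]
```

View pics/t2.png

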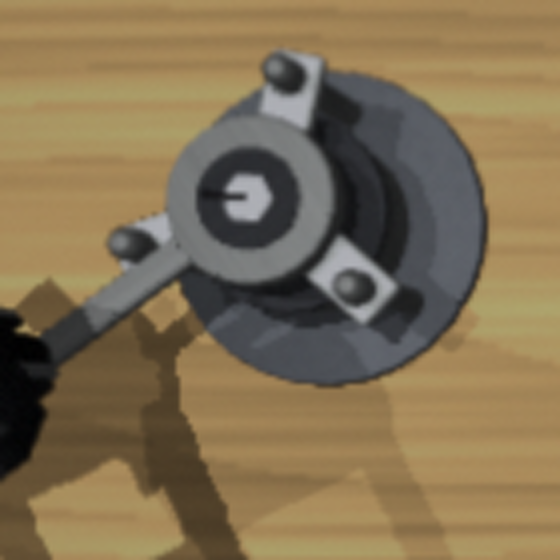

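The pointer turned from about (−35,+44) to (−45,−4) relative to the hub, which is about 0.98 rad clockwise. The ratchet drives the bolt with roughly 0.2 rad of free play. Next I swing the handle back counter-clockwise.

Emit:
jog_arm:
  targets:
    - [[-0.05,-0.7,0],[0,0,-1],15]
    - [[-0.19,-1.38,0],[0,0,-2],15]
    - [[-0.43,-2.03,0],[0,0,-3],15]
    - [[-0.76,-2.65,0],[0,0,-4],15]
    - [[-1.17,-3.21,0],[0,0,-5],15]
    - [[-1.65,-3.72,0],[0,0,-6],15]
    - [[-1.65,-3.72,0],[0,0,-6],15]

```text
time: 6.2
tool_pos: [0.4674, 0.2504, 0.1457]
tool_rot: [0.002, 0.052, 0.999, 0.0]
contact_force: [5.7, -0.7, -7.2]
gripper_width: 0.268
grasp_force: 59.9
```

Emit:
jog_arm:
  targets:
    - [[-0.05,-0.7,0],[0,0,-1],15]
    - [[-0.19,-1.38,0],[0,0,-2],15]
    - [[-0.43,-2.03,0],[0,0,-3],15]
    - [[-0.76,-2.65,0],[0,0,-4],15]
    - [[-0.98,-2.97,0],[0,0,-4.55],15]
    - [[-0.98,-2.97,0],[0,0,-4.55],15]

```text
time: 6.95
tool_pos: [0.4849, 0.1757, 0.1457]
tool_rot: [0.003, -0.263, 0.965, 0.001]
contact_force: [8.0, 5.4, -9.4]
gripper_width: 0.264
grasp_force: 59.7
```

```bash
python3 -c "
from h import *
rep()"
```

```text
t 6.95 p [0.4849 0.1757 0.1457] x ang -149.5 tilt [ 0.005  0.004 -1.   ] phi 211.0 r 0.1227 F [ 8.   5.4 -9.4] w 0.264 g 59.7 q [ 0.2  -0.15  1.95  0.    1.33 -1.9 ]
```

Emit:
jog_arm:
  targets:
    - [[-0.09,0.7,0.08],[0,0,1],15]
    - [[-0.23,1.38,0.08],[0,0,2],15]
    - [[-0.47,2.03,0.08],[0,0,3],15]
    - [[-0.8,2.65,0.08],[0,0,4],15]
    - [[-1.21,3.21,0.08],[0,0,5],15]
    - [[-1.69,3.72,0.08],[0,0,6],15]
    - [[-1.69,3.72,0.08],[0,0,6],15]

```text
time: 7.82
tool_pos: [0.4727, 0.2767, 0.1456]
tool_rot: [0.0, 0.152, 0.988, -0.0]
contact_force: [-4.4, -3.7, 6.1]
gripper_width: 0.265
grasp_force: 61.3
```

Emit:
jog_arm:
  targets:
    - [[-0.05,0.7,0],[0,0,1],15]
    - [[-0.19,1.38,0],[0,0,2],15]
    - [[-0.43,2.03,0],[0,0,3],15]
    - [[-0.76,2.65,0],[0,0,4],15]
    - [[-0.98,2.97,0],[0,0,4.55],15]
    - [[-0.98,2.97,0],[0,0,4.55],15]

```text
time: 8.57
tool_pos: [0.5183, 0.3394, 0.1455]
tool_rot: [-0.001, 0.453, 0.891, -0.0]
contact_force: [-6.4, -3.8, 7.0]
gripper_width: 0.265
grasp_force: 61.4
```

```bash
python3 -c "
from h import *
rep()
im,d=grab_frame('top'); cv2.imwrite('pics/t3.png',cv2.resize(im[155:205,145:205,::-1],None,fx=8,fy=8,interpolation=cv2.INTER_CUBIC))"
```

```text
t 8.575 p [0.5183 0.3394 0.1455] x ang 126.1 tilt [-0.002 -0.    -1.   ] phi 125.5 r 0.1234 F [-6.4 -3.8  7. ] w 0.265 g 61.4 q [ 0.46  0.11  1.7   0.    1.33 -0.17]
```

View pics/t3.png

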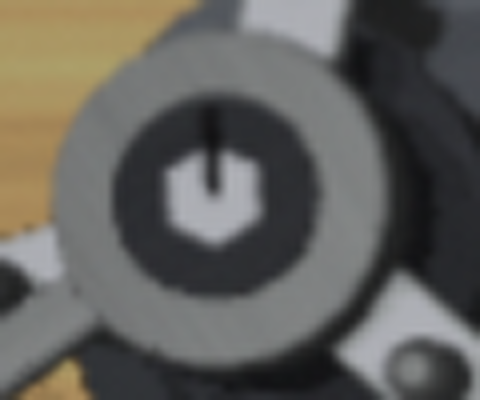

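The pointer is now straight up, hub (215,190) to tip (213,105), so the bolt has turned about 2.44 rad in total. One more swing should bring it home, between 0.26 and 1.06 rad further on. I swing back first.

Emit:
jog_arm:
  targets:
    - [[-0.05,-0.7,-0.06],[0,0,-1],15]
    - [[-0.19,-1.38,-0.06],[0,0,-2],15]
    - [[-0.43,-2.03,-0.06],[0,0,-3],15]
    - [[-0.76,-2.65,-0.06],[0,0,-4],15]
    - [[-1.17,-3.21,-0.06],[0,0,-5],15]
    - [[-1.65,-3.72,-0.06],[0,0,-6],15]
    - [[-1.65,-3.72,-0.06],[0,0,-6],15]

```text
time: 9.5
tool_pos: [0.4674, 0.2511, 0.1456]
tool_rot: [0.0, 0.052, 0.999, 0.0]
contact_force: [0.9, -1.0, -2.1]
gripper_width: 0.263
grasp_force: 60.4
```

Emit:
jog_arm:
  targets:
    - [[-0.05,-0.7,0],[0,0,-1],15]
    - [[-0.19,-1.38,0],[0,0,-2],15]
    - [[-0.43,-2.03,0],[0,0,-3],15]
    - [[-0.76,-2.65,0],[0,0,-4],15]
    - [[-0.98,-2.97,0],[0,0,-4.55],15]
    - [[-0.98,-2.97,0],[0,0,-4.55],15]

```text
time: 10.25
tool_pos: [0.4846, 0.176, 0.1457]
tool_rot: [0.001, -0.261, 0.965, 0.001]
contact_force: [2.7, 2.3, -2.8]
gripper_width: 0.264
grasp_force: 60.3
```

Emit:
jog_arm:
  targets:
    - [[-0.06,0.7,0.03],[0,0,1],15]
    - [[-0.21,1.38,0.03],[0,0,2],15]
    - [[-0.21,1.38,0.03],[0,0,2],15]

```text
time: 10.62
tool_pos: [0.4709, 0.2084, 0.1456]
tool_rot: [-0.0, -0.126, 0.992, -0.001]
contact_force: [-1.6, -3.9, 3.2]
gripper_width: 0.262
grasp_force: 60.9
```

```bash
cat >> h.py <<'E'
def tan():
    p,R=rep(); print('F radial, cw-tangential, down:',(R.T@np.array(state()['contact_force'])).round(1))
E
python3 -c "
from h import *
tan()"
```

```text
t 10.625 p [0.4709 0.2084 0.1456] x ang -165.5 tilt [ 0.    -0.001 -1.   ] phi 194.4 r 0.1229 F [-1.6 -3.9  3.2] w 0.262 g 60.9 q [ 0.27 -0.14  1.95 -0.    1.34 -1.55]
F radial, cw-tangential, down: [ 2.6 -3.3 -3.2]
```

Emit:
jog_arm:
  targets:
    - [[-0.01,0.35,0],[0,0,0.5],15]
    - [[-0.05,0.7,0],[0,0,1],15]
    - [[-0.05,0.7,0],[0,0,1],15]

```text
time: 11.0
tool_pos: [0.4678, 0.2249, 0.1456]
tool_rot: [-0.001, -0.057, 0.998, -0.001]
contact_force: [-4.5, -3.3, 5.2]
gripper_width: 0.264
grasp_force: 61.1
```

Emit:
jog_arm:
  targets:
    - [[-0.01,0.35,0],[0,0,0.5],15]
    - [[-0.01,0.35,0],[0,0,0.5],15]

```text
time: 11.25
tool_pos: [0.467, 0.2335, 0.1456]
tool_rot: [-0.001, -0.022, 1.0, -0.001]
contact_force: [-4.5, -4.6, 4.5]
gripper_width: 0.261
grasp_force: 61.2
```

```bash
python3 -c "
from h import *
tan()"
```

```text
t 11.25 p [0.467  0.2335 0.1456] x ang -177.5 tilt [-0.001 -0.001 -1.   ] phi 182.6 r 0.1231 F [-4.5 -4.6  4.5] w 0.261 g 61.2 q [ 0.32 -0.12  1.93 -0.    1.34 -1.29]
F radial, cw-tangential, down: [ 4.7 -4.4 -4.5]
```

Emit:
jog_arm:
  targets:
    - [[-0.01,0.35,0],[0,0,0.5],15]
    - [[-0.01,0.35,0],[0,0,0.5],15]

```text
time: 11.5
tool_pos: [0.4669, 0.2423, 0.1456]
tool_rot: [-0.001, 0.013, 1.0, -0.0]
contact_force: [-4.9, -4.6, 4.9]
gripper_width: 0.263
grasp_force: 61.2
```

Emit:
jog_arm:
  targets:
    - [[-0.01,0.35,0],[0,0,0.5],15]
    - [[-0.01,0.35,0],[0,0,0.5],15]

```text
time: 11.75
tool_pos: [0.4674, 0.251, 0.1456]
tool_rot: [-0.001, 0.048, 0.999, -0.001]
contact_force: [-4.6, -5.1, 5.8]
gripper_width: 0.262
grasp_force: 61.2
```

Emit:
jog_arm:
  targets:
    - [[-0.01,0.35,0],[0,0,0.5],15]
    - [[-0.01,0.35,0],[0,0,0.5],15]

```text
time: 12.0
tool_pos: [0.4686, 0.2597, 0.1456]
tool_rot: [-0.001, 0.083, 0.997, -0.001]
contact_force: [-5.1, -3.9, 5.3]
gripper_width: 0.261
grasp_force: 61.2
```

Emit:
jog_arm:
  targets:
    - [[-0.01,0.35,0],[0,0,0.5],15]
    - [[-0.01,0.35,0],[0,0,0.5],15]

```text
time: 12.25
tool_pos: [0.4701, 0.2674, 0.1455]
tool_rot: [-0.001, 0.117, 0.993, -0.002]
contact_force: [-6.0, -7.4, 6.5]
gripper_width: 0.264
grasp_force: 61.5
```

Emit:
jog_arm:
  targets:
    - [[0,0.2,0],[0,0,0.25],15]
    - [[0,0.2,0],[0,0,0.25],15]

```text
time: 12.5
tool_pos: [0.4711, 0.2715, 0.1456]
tool_rot: [-0.001, 0.135, 0.991, -0.002]
contact_force: [-7.3, -11.0, 7.8]
gripper_width: 0.261
grasp_force: 61.7
```

```bash
python3 -c "
from h import *
tan()
im,d=grab_frame('top'); cv2.imwrite('pics/t4.png',cv2.resize(im[155:205,145:205,::-1],None,fx=8,fy=8,interpolation=cv2.INTER_CUBIC))"
```

```text
t 12.5 p [0.4711 0.2715 0.1456] x ang 164.5 tilt [-0.003 -0.005 -1.   ] phi 164.7 r 0.1232 F [ -7.3 -11.    7.8] w 0.261 g 61.7 q [ 0.39 -0.07  1.88 -0.    1.33 -0.91]
F radial, cw-tangential, down: [  4.2 -12.6  -7.7]
```

View pics/t4.png

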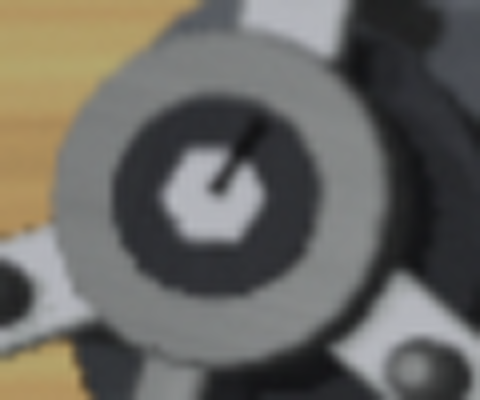

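The pointer is 32° past straight up, hub (217,190) to tip (262,118), and the tangential force has risen to 12.6 N. That looks like the stop beginning, so I press on in small steps to confirm.

Emit:
jog_arm:
  targets:
    - [[0,0.2,0],[0,0,0.25],15]
    - [[0,0.2,0],[0,0,0.25],15]

```text
time: 12.8
tool_pos: [0.4722, 0.2755, 0.1455]
tool_rot: [-0.001, 0.152, 0.988, -0.003]
contact_force: [-8.3, -14.9, 9.9]
gripper_width: 0.266
grasp_force: 62.0
```

Emit:
jog_arm:
  targets:
    - [[0,0.2,0],[0,0,0.25],15]
    - [[0,0.2,0],[0,0,0.25],15]

```text
time: 13.05
tool_pos: [0.4736, 0.2795, 0.1455]
tool_rot: [-0.002, 0.169, 0.986, -0.004]
contact_force: [-9.9, -16.7, 10.3]
gripper_width: 0.265
grasp_force: 62.4
```

Emit:
jog_arm:
  targets:
    - [[-0.01,0.35,0],[0,0,0.5],15]
    - [[-0.01,0.35,0],[0,0,0.5],15]

```text
time: 13.3
tool_pos: [0.4775, 0.2893, 0.1456]
tool_rot: [-0.001, 0.204, 0.979, -0.002]
contact_force: [-5.4, -10.2, 7.4]
gripper_width: 0.259
grasp_force: 61.6
```

Emit:
jog_arm:
  targets:
    - [[-0.01,0.35,0],[0,0,0.5],15]
    - [[-0.01,0.35,0],[0,0,0.5],15]

```text
time: 13.55
tool_pos: [0.481, 0.2965, 0.1456]
tool_rot: [-0.001, 0.238, 0.971, -0.003]
contact_force: [-7.8, -13.4, 8.7]
gripper_width: 0.265
grasp_force: 62.0
```

```bash
python3 -c "
from h import *
tan()
im,d=grab_frame('top'); cv2.imwrite('pics/t5.png',cv2.resize(im[145:260,130:250,::-1],None,fx=5,fy=5,interpolation=cv2.INTER_CUBIC))"
```

```text
t 13.55 p [0.481  0.2965 0.1456] x ang 152.5 tilt [-0.003 -0.006 -1.   ] phi 152.2 r 0.1233 F [ -7.8 -13.4   8.7] w 0.265 g 62.0 q [ 0.42 -0.02  1.83 -0.    1.33 -0.67]
F radial, cw-tangential, down: [  0.7 -15.6  -8.6]
```

View pics/t5.png

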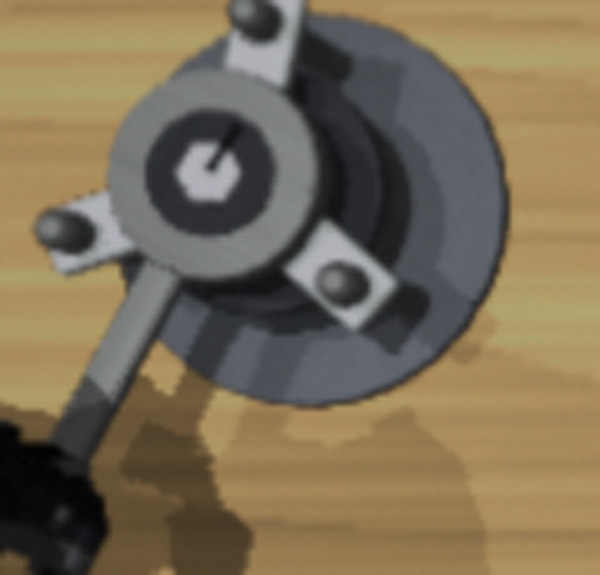

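The handle advanced another 12° while the pointer stayed at 32–33°, hub (208,172) to tip (240,122), at 13–19 N instead of 4 N. The bolt is at its stop. I'll push once more and check the pointer numerically.

Emit:
jog_arm:
  targets:
    - [[-0.01,0.35,0],[0,0,0.5],15]
    - [[-0.01,0.35,0],[0,0,0.5],15]

```text
time: 13.85
tool_pos: [0.4857, 0.3048, 0.1456]
tool_rot: [-0.0, 0.272, 0.962, -0.002]
contact_force: [-6.1, -10.1, 6.4]
gripper_width: 0.261
grasp_force: 61.6
```

```bash
python3 - <<'E'
from h import *
tan()
im,d=grab_frame('top'); cv2.imwrite('pics/t6.png',cv2.resize(im[155:205,145:205,::-1],None,fx=8,fy=8,interpolation=cv2.INTER_CUBIC))
def ang(g):  # darkest direction across the bright hex, hub pixel ~ (215,190)
    g=cv2.GaussianBlur(g,(7,7),0).astype(float); m=g>130
    w=np.zeros(g.shape,bool); w[135:255,150:280]=1
    n,l,st,c=cv2.connectedComponentsWithStats((m&w).astype(np.uint8)); i=1+np.argmax(st[1:,4])
    cnt=cv2.findContours((l==i).astype(np.uint8),0,2)[0][0]; (cx,cy),_=cv2.minEnclosingCircle(cnt)
    a=np.radians(np.arange(-180,180)); r=np.arange(12,75)[:,None]
    s=cv2.remap(g.astype(np.float32),(cx+r*np.sin(a)).astype(np.float32),(cy-r*np.cos(a)).astype(np.float32),1).mean(0)
    return (cx,cy),np.degrees(a[s.argmin()])
for f in('t3','t4','t6'): print(f,ang(cv2.imread(f'pics/{f}.png',0)))
b=cv2.resize(cv2.cvtColor(cv2.imread('pics/top0.png'),cv2.COLOR_BGR2GRAY)[155:205,145:205],None,fx=8,fy=8,interpolation=cv2.INTER_CUBIC); print('start',ang(b))
E
```

```text
t 13.85 p [0.4857 0.3048 0.1456] x ang 148.4 tilt [-0.002 -0.004 -1.   ] phi 147.7 r 0.1234 F [ -6.1 -10.1   6.4] w 0.261 g 61.6 q [ 0.43  0.    1.81 -0.    1.33 -0.59]
F radial, cw-tangential, down: [ -0.1 -11.8  -6.3]
t3 ((212.77906799316406, 193.31394958496094), np.float64(-2.0))
t4 ((212.64523315429688, 195.19427490234375), np.float64(33.0))
t6 ((212.85775756835938, 195.28448486328125), np.float64(32.0))
start ((213.7171630859375, 193.44808959960938), np.float64(-140.0))
```

The pointer is unchanged (33° then 32°) after 3.0 rad in total, while the handle keeps slipping over at 12–19 N. The bolt is fully home, so I release and retreat upward.

Emit:
jog_arm:
  targets:
    - [[0,-0.1,0],[0,0,0],15]
    - [[0,-0.1,0],[0,0,0],80]
    - [[0,-0.1,0],[0,0,0],80]
    - [[0,-0.1,0],[0,0,0],80]
    - [[0,-0.1,0],[0,0,0],80]
    - [[0,-0.1,-1],[0,0,0],80]
    - [[0,-0.1,-3],[0,0,0],80]
    - [[0,-0.1,-5],[0,0,0],80]

```text
time: 14.9
tool_pos: [0.4841, 0.3047, 0.2709]
tool_rot: [-0.0, 0.272, 0.962, -0.0]
contact_force: [0.4, 0.7, 0.2]
gripper_width: 0.798
grasp_force: 0.0
```

Emit:
jog_arm:
  targets:
    - [[0,0,0],[0,0,0],80]
    - [[0,0,0],[0,0,0],80]
    - [[0,0,0],[0,0,0],80]
    - [[0,0,0],[0,0,0],80]

```text
time: 15.4
tool_pos: [0.4839, 0.3044, 0.2682]
tool_rot: [-0.001, 0.273, 0.962, -0.001]
contact_force: [0.6, -0.3, 0.4]
gripper_width: 0.799
grasp_force: 0.0
```

```bash
python3 - <<'E'
from h import *
tan()
im,d=grab_frame('top'); cv2.imwrite('pics/t7.png',im[...,::-1])
E
```

```text
t 15.4 p [0.4839 0.3044 0.2682] x ang 148.4 tilt [-0.003 -0.001 -1.   ] phi 148.3 r 0.1247 F [ 0.6 -0.3  0.4] w 0.799 g 0.0 q [ 0.43 -0.09  1.69  0.    1.54 -0.59]
F radial, cw-tangential, down: [-0.7  0.  -0.4]
```

View pics/t7.png

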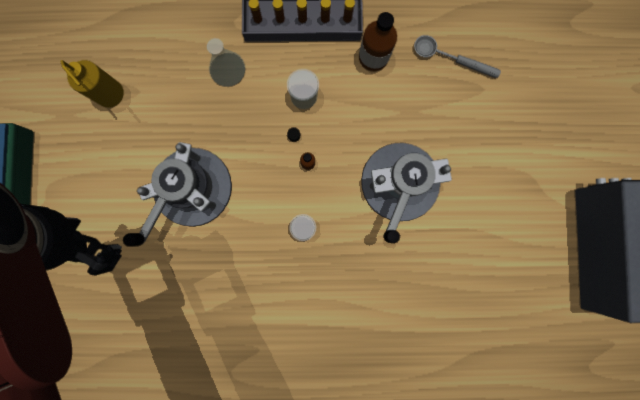

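The handle is released with its grip at (134,239), the pointer at (174,179) is unchanged, the spare handle at (391,236) has not moved, and the gripper is clear.

```bash
python3 -c "
from plant import *
print(job_done())"
```

```text
the job is handed in; nothing more can be done
None
```

The three-pillar press's bolt turned about 3.0 rad to a firm stop, which I judged from the pointer and the force rather than from seeing the foot on the lid. I then let go of the handle, left the two-pillar press alone and handed the job in at about 15 s.

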